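# Close up the connector test fixture and start the test

### The job

Working with the fingertips and never lifting or tipping the carrier, push it by its blue front plate fully home into the test fixture, then push the orange guard over until it is fully shut. Then press the green start button all the way down and let it come up again; leave the red stop button and everything else on the bench alone.

Things in the scene. Friction and masses are not known exactly. Their poses are not given: they have to be found in the camera images.
- fixture: Fixed connector test fixture. Origin: on the bench surface under the chamber's middle; x = direction the carrier is pushed home (roughly away from the robot), y left, z up. Base plate x -160 to +85, y -65 to +65, 12 thick. Side walls' inner faces y = -47, +47, 8 thick: low rails (top at z 32) for x -155 to -50, grey chamber walls (top at z 75) for x -50 to +67
- carrier: Loose carrier, about 0.5 kg, 1 to 4 N to slide, between the rails: plate 110 (x) x 90 x 12 with a white connector on it (top 50 above its underside) and an upright blue front plate at its near (-x) end, 90 wide, 8 thick, 75 high. Origin: centre of the 110 plate's underside. Starts 40 to 65 out; home: origin at x 0, y 0, z 12 of the fixture, against the stop wall
- carrier_face (a point): centre of the outer (robot-side) face of the carrier's blue front plate: 63 in front of the carrier's origin, 37.5 above the carrier's underside (so about 50 above the bench)
- guard (a joint): angle (rad) of the guard, an orange frame with clear pane, 118 x 118 x 8, hinged along the top of the left (+y) chamber wall: 0 = shut, level over the chamber, outer face up; 1.57 = upright, outer face to the left. Starts 1.55 to 1.9, stop at 2.0. Stiff hinge (0.2 N m), stays where left; 2 to 5 N near the free edge push it over
- guard_hinge (a point): middle of the guard's hinge line, at x = 8.5, y = 59, z = 79 of the fixture, half way through the guard's thickness; the hinge line runs along the fixture's x
- guard_edge (a point): middle of the guard's free edge, 118 from guard_hinge; when shut at x 8.5, y -59, z 79 of the fixture. A black tab 36 wide stands 18 further out from it. A skirt 24 deep under the guard's robot-side edge would hit the connector if the guard came down with the carrier out
- stop_wall (a point): middle of the inner face of the stop wall at the back of the chamber, at x 55, y 0, z 43 of the fixture; the wall's top is at z 75
- start (a joint): travel (m) of the green start button: 0 = up, 0.006 = fully down; springs back; about 5 N to push fully down
- start_top (a point): centre of the top of the green button cap, 34 across, standing 10 above its black collar, on a fixed grey box 72 x 72 x 45; the cap's top is 67 above the bench
- stop (a joint): travel (m) of the red stop button: 0 = up, 0.006 = fully down; not to be pressed
- stop_top (a point): centre of the top of the red button cap, same make and size as the green one, on its own fixed grey box; the two boxes stand to the right of the fixture, either one nearer to the robot
- spare_white: Bystander: white loose connector housing, 50 x 34 x 30, lying on the bench; origin at the centre of its underside
- spare_grey: Bystander: grey loose connector housing, 50 x 34 x 30, lying on the bench; origin at the centre of its underside
- tub: Bystander: open white plastic tub, 84 across, 85 high; origin at the centre of its underside
- screwdriver: Bystander: screwdriver with a green handle, 190 long, lying on the bench; origin at the middle of its length, underside
- tape: Bystander: black ring (tape roll), 90 across, 19 high; origin at the centre of its underside
- spray: Bystander: can with a blue label, 52 across, 150 high; origin at the centre of its underside
Mind the look-alikes: they are no part of the job. Leave any turquoise look-alike of the part that bears start alone.

How it is judged (in metres and radians):
On the way, in this order (a step that is already met when the one before it is completed fails the run):
1. the carrier is fully home (x of carrier in the frame of fixture above -0.004 m and z of carrier in the frame of fixture below 0.016 m), for 0.2 s.
2. the guard is fully shut, with the carrier home (all of step 1 and value of joint guard below 0.04 rad), for 0.2 s.
3. the green start button is pressed down, with the carrier home and the guard shut (all of step 2 and value of joint start above 0.0045 m), for 0.05 s.
At the end, for the whole second after the job is handed in: The carrier is home within 4 mm of the stop wall and down on its base, the guard is shut within 0.04 rad, both buttons are up again and the carrier is at rest (all of step 2 and value of joint each of start, stop below 0.0015 m and linear speed of carrier below 0.01 m/s); the robot touches nothing.
It fails at once if the carrier is lifted (more than 10 mm) or tipped (more than 0.15 rad) (z of carrier in the frame of fixture above 0.022 m or angle between carrier's own z axis and vertical above 0.15 rad).
It fails at once if the red stop button is pressed (value of joint stop above 0.002 m).
It fails at once if the green start button is pressed while the guard is open (value of joint start above 0.002 m and value of joint guard above 0.06 rad).
It fails at once if a bystander is moved by more than 25 mm (distance of any of spare_white, spare_grey, tub, screwdriver, tape, spray from where it was at the start of the episode above 0.025 m).
It also fails if it takes over 61 s, if anything falls off the work surface, if the arm or the gripper's body presses on something with over 40 N, if the wrist force passes 120 N, or if a joint passes its speed limit or range.

### The arm

A 6-joint arm with a two-finger parallel gripper is mounted at the origin on the work surface. World frame = base frame: x ahead of the robot, y to its left, z up, the work surface at z = 0. Lengths are in m, angles in degrees, forces in N, time in s.
With the tool pointing down it reaches from about 0.375 to 0.9 m from the base axis. Payload 3.1 kg.
Tool frame: the origin (TCP) lies at the very end of the fingers, on their centre line; the grasp point (between the pads) lies grip_point_offset behind it (grip_point_offset is the distance from the TCP to the grasp point, in m); z points along the fingers, y is the line along which they close (so a half turn about z gives the same grasp; the last joint's range is limited). The gripper opens to 87 mm and grips with 3 to 60 N. Pads are 19 mm wide; open, the fingers measure 117 mm over their backs; the gripper's body (75 mm by 190 mm) begins 51 mm behind the grasp point.
Start: joints at [-81.904, 30.224, 82.088, -0, 67.689, -10.227], TCP at [0.197, -0.593, 0.223] pointing down, gripper open.
Joint ranges: [-176.69, 176.69], [-43.24, 126.21], [12.49, 139.97], [-82, 262], [0, 151.66], [-163.58, 163.58]. Speed limits (degrees/s): [159.86, 159.86, 180, 180, 180, 180].

### API

Orientations are given as a 3x3 rotation matrix whose columns are the frame's x, y, z axes.
In Python, from rig import * gives the robot as it stands.
- The arm moves only by the tool move_arm, never from a script. Its argument "increments" is a list of rows, each a list of 3 entries, a list of its own where there are three numbers: the shift along the tool's x, y, z in units of 30 mm (1.0 is 30 mm), then the turn, a rotation vector about the tool's x, y, z in units of 120 degrees (1.0 is 120 degrees), then the closure, from 0 (fully open) to 1 (shut). A call has 1 to 20 rows; each row shifts and turns the commanded pose from where the row before left it, along the tool's axes as they then stand; what a row does not reach is not made up. A row lasts 1/12 s, in which the tool goes at most 41.7 mm and 7.16 degrees, less where a joint would pass 70% of its speed; a pose out of reach is approached as far as the arm can. A call with a number of a shift or a turn outside -1 to 1 is refused whole. A call with a gripper value outside its range is refused whole. The fingers move at their own pace and stop on an object; the grip force is fixed at half the most. Time passes only in rows, so rows that do not move let the fingers close. It gives the time, the measured TCP pose, the force, the opening and the grip force at its end, in the units of the state.
- read_state(): the state, without advancing time (a new reading comes with each control period).
- capture(name): name is "scene" or "side" or "wrist"; returns a dict with "img" (384x512x3 uint8, red, green, blue), "mtx" (3x3 intrinsics, pixels), "eye" and "rotation" of the camera in the world. Camera axes: x right, y down, z forward; pixel columns grow to the right and rows downward; lengths in m; the calibration is good to about 2 mm. A picture is of the moment at which its call begins. There is no depth.
- hand_in(): hands the job in; it is judged then, once.
Trained networks look in a picture, given as the dict that the camera call returned (one of the last four; its "shot" number tells which), for a name from the list of things; names that differ only in an ending like _2 or _b are one class to them, and where a whole thing is asked for, a point or a joint stands for the part that bears it (a point fixed in the world has none). Each returns a list of dicts, best first, with "confidence" (0 to 1); they miss things now and then, are a little off and sometimes report something else, mostly with a low value. They report only what shows in the picture. A call takes as long as a camera call. They do not tell look-alikes from the thing itself.
- search_frame(picture, label): "extent" ([left, top, right, bottom] as shares, 0 to 1, of the picture: columns of its width, rows of its height, round what is visible of it).
- pinpoint(picture, label): "xy" ([column, row] as shares, 0 to 1, of the picture: columns of its width, rows of its height: a listed point, or the origin of a listed thing).
The state is a dict: "time_s": time; "joint_positions": joint angles; "qvel": joint speeds; "tau": joint torques, N m; "position": TCP position; "tcp_rot": TCP orientation; "force": force on the tool from outside, world axes, zero at the start; "moment": the same for the moment, N m; "opening": opening from 0.0 (shut) to 1.0 (fully open); "grasp_force": force on a finger pad.
Only numpy, scipy, OpenCV 4.12 (cv2) and the standard library are available. Lean on these libraries where they do the work, as an engineer would, in place of code of your own. Each camera call takes 0.05 s, during which the arm holds its last target. There are 200 camera calls.

## Working session

There is one attempt and no reset: what is moved stays moved. The work goes in short steps, Python scripts to look and compute and a tool call to move; the robot and the scene stay as the last step left them, time stands still between calls to the robot, and variables do not carry over. Pictures are saved under pics/ and viewed, at most 10 in all, crops included, and the job is handed in when it is done.

Besides the shell and the picture viewer there is one more tool, called after ">>>" as name(argument=value, ...), one argument or row to a line, values as JSON. move_arm: Moves the arm, as the interface text tells. Its arguments: {"type":"object","properties":{"increments":{"type":"array"}},"required":["increments"]}

```bash
mkdir -p pics; cat > h.py <<'E'
from rig import *
import numpy as np, cv2
def ray(p,xy):
    h,w=p["img"].shape[:2]
    d=np.linalg.inv(p["mtx"])@np.array([xy[0]*w,xy[1]*h,1.0]); d=np.array(p["rotation"])@d
    return np.array(p["eye"]),d/np.linalg.norm(d)
def atz(p,xy,z):
    e,d=ray(p,xy); return e+d*(z-e[2])/d[2]
def tri(rs):
    A=0;b=0
    for e,d in rs:
        M=np.eye(3)-np.outer(d,d); A=A+M; b=b+M@e
    x=np.linalg.solve(A,b); return x,[float(np.linalg.norm((np.eye(3)-np.outer(d,d))@(x-e))) for e,d in rs]
def proj(p,X):
    c=np.array(p["rotation"]).T@(np.asarray(X)-p["eye"]); u=np.array(p["mtx"])@c; return u[:2]/u[2]
E
python3 - <<'E'
from h import *
np.set_printoptions(precision=3,suppress=True)
P={n:capture(n) for n in("scene","side")}
cv2.imwrite("pics/a.png",np.hstack([cv2.resize(P[n]["img"],(400,300),interpolation=cv2.INTER_AREA) for n in P])[:,:,::-1])
for n in P: cv2.imwrite(f"pics/{n}0.png",P[n]["img"][:,:,::-1]); print(n,np.array(P[n]["eye"]))
for l in["carrier_face","carrier","fixture","guard_hinge","guard_edge","stop_wall","start_top","stop_top","tub","spray","tape","screwdriver","spare_white","spare_grey"]:
    R={n:pinpoint(P[n],l) for n in P}
    for n in R:
        for r in R[n][:3]: print(l,n,np.round(np.array(r["xy"])*[512,384]),round(r["confidence"],2),atz(P[n],r["xy"],{"start_top":.067,"stop_top":.067,"carrier_face":.05,"guard_hinge":.079,"stop_wall":.043}.get(l,0.)))
    if all(R.values()): print("   tri",*tri([ray(P[n],R[n][0]["xy"]) for n in P]))
E
```

```text
scene [ 0.863 -0.626  1.055]
side [-0.361  0.569  0.779]
carrier_face scene [234. 179.] 0.91 [0.443 0.062 0.05 ]
carrier_face scene [282. 193.] 0.74 [0.619 0.075 0.05 ]
carrier_face side [256. 211.] 0.88 [0.445 0.064 0.05 ]
carrier_face side [213. 192.] 0.73 [0.587 0.124 0.05 ]
carrier_face side [147. 227.] 0.64 [0.535 0.342 0.05 ]
   tri [0.444 0.063 0.05 ] [0.0013368290702309485, 0.001336829070230818]
carrier scene [251. 190.] 0.68 [0.502 0.077 0.   ]
carrier scene [315. 129.] 0.51 [0.599 0.463 0.   ]
carrier side [244. 211.] 0.69 [0.518 0.06  0.   ]
   tri [0.506 0.068 0.012] [0.0005625034993594877, 0.0005625034993594496]
fixture scene [266. 197.] 0.94 [0.564 0.07  0.   ]
fixture scene [249. 138.] 0.18 [0.38  0.305 0.   ]
fixture side [232. 203.] 0.81 [0.572 0.069 0.   ]
fixture side [245. 213.] 0.21 [0.51  0.061 0.   ]
   tri [0.566 0.069 0.003] [0.0022448254646505066, 0.002244825464650367]
guard_hinge scene [275. 167.] 0.72 [0.56  0.149 0.079]
guard_hinge side [213. 192.] 0.68 [0.551 0.14  0.079]
   tri [0.557 0.143 0.079] [0.006429308615728538, 0.006429308615728536]
guard_edge 
[... 1232 characters left out ...]
2013, 0.000215115925628099]
tape scene [235. 180.] 0.66 [0.429 0.092 0.   ]
tape scene [262. 121.] 0.66 [0.387 0.418 0.   ]
tape scene [246. 137.] 0.62 [0.368 0.308 0.   ]
tape side [196. 269.] 0.83 [ 0.378  0.281 -0.   ]
   tri [ 0.418  0.209 -0.093] [0.05733457083963937, 0.05733457083963942]
screwdriver scene [299. 152.] 0.61 [0.59  0.319 0.   ]
screwdriver scene [229. 259.] 0.3 [ 0.555 -0.196  0.   ]
screwdriver side [148. 225.] 0.54 [0.601 0.321 0.   ]
   tri [0.593 0.32  0.003] [0.003722804459804216, 0.003722804459804156]
spare_white scene [196. 246.] 0.53 [ 0.44  -0.202  0.   ]
spare_grey scene [228. 259.] 0.62 [ 0.553 -0.199  0.   ]
spare_grey scene [281. 194.] 0.2 [0.606 0.103 0.   ]
```

View pics/scene0.png

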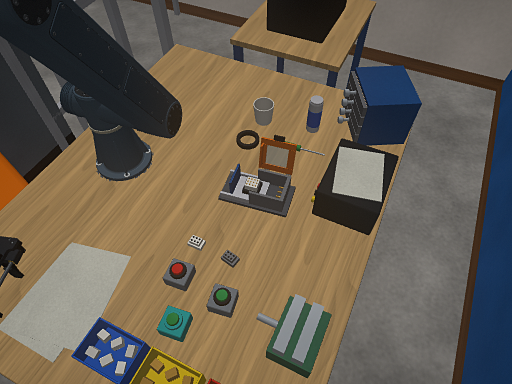

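View pics/side0.png

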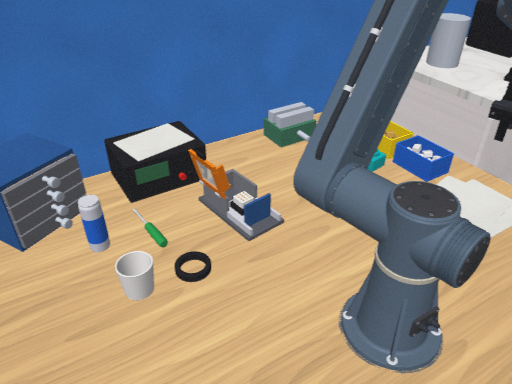

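The scene view shows the fixture at about (258,188) with the blue plate at (234,180) and the guard upright at (278,155). There are three button boxes: red on grey (178,268), green on grey (222,296) and green on turquoise (175,320). The description fits (222,296), a green cap on a grey box; the turquoise one is the look-alike. I'll check this in a crop.

```bash
python3 - <<'E'
import cv2,numpy as np
a=cv2.imread("pics/scene0.png")
c=cv2.resize(a[240:345,150:250],None,fx=4,fy=4,interpolation=cv2.INTER_CUBIC)
d=cv2.resize(a[130:220,210:305],None,fx=4.2,fy=4.2,interpolation=cv2.INTER_CUBIC)
H=max(c.shape[0],d.shape[0]);f=lambda x:np.vstack([x,np.zeros((H-x.shape[0],x.shape[1],3),np.uint8)])
cv2.imwrite("pics/b.png",np.hstack([f(c),f(d)])[:,:800])
E
```

```text
(no output)
```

View pics/b.png

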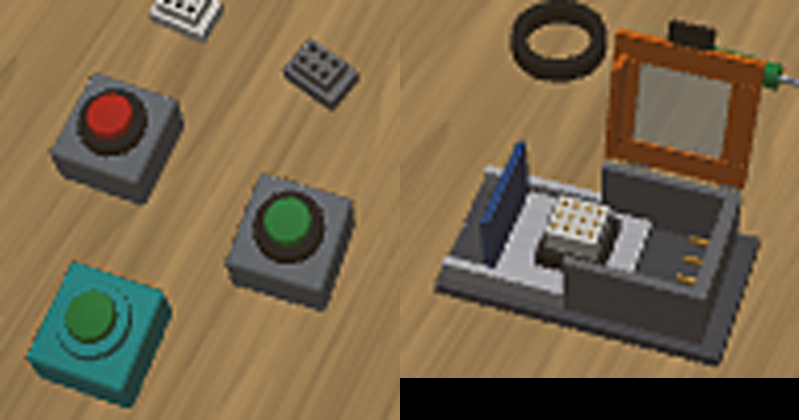

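Confirmed: the start button is the grey-boxed green cap, crop (290,219), scene (222.5,294.7). The base plate's lower right edge runs from scene (218.8,199.5) to (285.7,216.2), which gives the yaw.

```bash
cat >> h.py <<'E'
from scipy.spatial.transform import Rotation as Ro
def go(pos,R=None):
    s=read_state(); T=np.array(s["tcp_rot"]); d=T.T@(np.array(pos)-s["position"])/0.03
    print("shift units",d.round(2))
    if R is not None: print("turn units",(Ro.from_matrix(T.T@R).as_rotvec(degrees=True)/120).round(3))
def down(yaw): # tool y along fixture +-x at yaw (rad), z down
    c,s=np.cos(yaw),np.sin(yaw); y=np.array([c,s,0]);z=np.array([0,0,-1.]); return np.column_stack([np.cross(y,z),y,z])
E
python3 - <<'E'
from h import *
np.set_printoptions(precision=3,suppress=True)
s=read_state(); print(s["time_s"],np.array(s["tcp_rot"]),s["force"],s["position"], grip_point_offset if "grip_point_offset" in globals() else s.keys())
P=capture("scene"); w=capture("wrist")
for q in[(218.8,199.5),(285.7,216.2)]: print(atz(P,np.array(q)/[512,384],0.))
print(atz(P,np.array([222.5,294.7])/[512,384],.067))
a=atz(P,np.array((218.8,199.5))/[512,384],0.);b=atz(P,np.array((285.7,216.2))/[512,384],0.)
yaw=np.arctan2(*(b-a)[1::-1]);print("yaw",yaw,np.linalg.norm(b-a))
print("wrist cam in tool",np.array(s["tcp_rot"]).T@(np.array(w["eye"])-s["position"]),np.array(s["tcp_rot"]).T@np.array(w["rotation"]))
for y in(yaw,yaw+np.pi): go([.42,.06,.3],down(y))
E
```

```text
1.5 [[ 0.949  0.314  0.   ]
 [ 0.314 -0.949  0.   ]
 [ 0.    -0.    -1.   ]] [0.135 0.037 0.373] [ 0.197 -0.593  0.223] 0.0187
[ 0.417 -0.01   0.   ]
[0.656 0.026 0.   ]
[ 0.611 -0.328  0.067]
yaw 0.14948598298224486 0.24163212002516052
wrist cam in tool [ 0.07  -0.    -0.162] [[-0.001 -0.967 -0.255]
 [ 1.    -0.002  0.   ]
 [-0.    -0.255  0.967]]
shift units [ 13.92 -18.33  -2.58]
turn units [-0.    -0.    -0.669]
shift units [ 13.92 -18.33  -2.58]
turn units [-0.     0.     0.831]
```

>>> move_arm(
  increments=[
    [[0.7,-0.92,-0.13],[0,0,0],0.5],
    [[0.7,-0.92,-0.13],[0,0,0],0.5],
    [[0.7,-0.92,-0.13],[0,0,0],0.5],
    [[0.7,-0.92,-0.13],[0,0,0],0.5],
    [[0.7,-0.92,-0.13],[0,0,0],0.5],
    [[0.7,-0.92,-0.13],[0,0,0],0.5],
    [[0.7,-0.92,-0.13],[0,0,0],0.5],
    [[0.7,-0.92,-0.13],[0,0,0],0.5],
    [[0.7,-0.92,-0.13],[0,0,0],0.5],
    [[0.7,-0.92,-0.13],[0,0,0],0.5],
    [[0.7,-0.92,-0.13],[0,0,0],0.5],
    [[0.7,-0.92,-0.13],[0,0,0],0.5],
    [[0.7,-0.92,-0.13],[0,0,0],0.5],
    [[0.7,-0.92,-0.13],[0,0,0],0.5],
    [[0.7,-0.92,-0.13],[0,0,0],0.5],
    [[0.7,-0.92,-0.13],[0,0,0],0.5],
    [[0.7,-0.92,-0.13],[0,0,0],0.5],
    [[0.7,-0.92,-0.13],[0,0,0],0.5],
    [[0.7,-0.92,-0.13],[0,0,0],0.5],
    [[0.7,-0.92,-0.13],[0,0,0],0.5],
  ],
)

```text
time_s: 3.27
position: [0.4219, 0.0646, 0.3011]
tcp_rot: [[0.949, 0.315, 0.001], [0.315, -0.949, -0.0], [0.001, 0.001, -1.0]]
force: [1.1, -1.1, -0.2]
opening: 0.504
grasp_force: 0.0
```

>>> move_arm(
  increments=[
    [[0,0,0],[0,0,-0.0558],0.5],
    [[0,0,0],[0,0,-0.0558],0.5],
    [[0,0,0],[0,0,-0.0558],0.5],
    [[0,0,0],[0,0,-0.0558],0.5],
    [[0,0,0],[0,0,-0.0558],0.5],
    [[0,0,0],[0,0,-0.0558],0.5],
    [[0,0,0],[0,0,-0.0558],0.5],
    [[0,0,0],[0,0,-0.0558],0.5],
    [[0,0,0],[0,0,-0.0558],0.5],
    [[0,0,0],[0,0,-0.0558],0.5],
    [[0,0,0],[0,0,-0.0558],0.5],
    [[0,0,0],[0,0,-0.0558],0.5],
    [[0,0,0],[0,0,0],0.5],
  ],
)

```text
time_s: 4.35
position: [0.4216, 0.0628, 0.3007]
tcp_rot: [[-0.153, 0.988, 0.0], [0.988, 0.153, -0.0], [-0.0, 0.0, -1.0]]
force: [-0.3, 0.5, 0.1]
opening: 0.499
grasp_force: 0.0
```

```bash
python3 - <<'E'
from h import *
np.set_printoptions(precision=3,suppress=True)
s=read_state(); print(s["time_s"],s["position"],s["opening"],s["joint_positions"]);print(np.array(s["tcp_rot"]))
w=capture("wrist"); cv2.imwrite("pics/w1.png",w["img"][:,:,::-1])
P=[w,capture("scene"),capture("side")]
for l in["carrier_face","guard_hinge","guard_edge","stop_wall"]:
    rs=[]
    for n,p in zip("wcs",P):
        r=pinpoint(p,l)
        if r: print(l,n,np.round(np.array(r[0]["xy"])*[512,384]),round(r[0]["confidence"],2)); rs.append(ray(p,r[0]["xy"])) if r[0]["confidence"]>.5 else 0
    if len(rs)>1: print("  tri",*tri(rs))
E
```

```text
4.35 [0.422 0.063 0.301] 0.4994670058728731 [ -6.623   8.662 102.769  -0.003  68.553 -15.412]
[[-0.153  0.988  0.   ]
 [ 0.988  0.153 -0.   ]
 [-0.     0.    -1.   ]]
carrier_face w [271. 175.] 0.84
carrier_face c [233. 177.] 0.9
carrier_face s [259. 209.] 0.71
  tri [0.443 0.058 0.059] [0.004079056605934569, 0.0029414518894067027, 0.0035497073890776065]
guard_hinge w [363. 137.] 0.83
guard_hinge c [274. 169.] 0.76
guard_hinge s [213. 191.] 0.58
  tri [0.561 0.134 0.078] [0.0032295689375472364, 0.0025352354966211355, 0.003141694460801108]
guard_edge w [418. 108.] 0.8
guard_edge c [283. 143.] 0.63
guard_edge s [202. 158.] 0.79
  tri [0.571 0.163 0.185] [0.005002659315449709, 0.0068671663459745555, 0.0077694684716889915]
stop_wall w [384. 178.] 0.69
stop_wall c [281. 191.] 0.72
stop_wall s [221. 187.] 0.98
  tri [0.615 0.081 0.045] [0.00913278885093696, 0.004429006246185908, 0.007546319080354099]
```

View pics/w1.png

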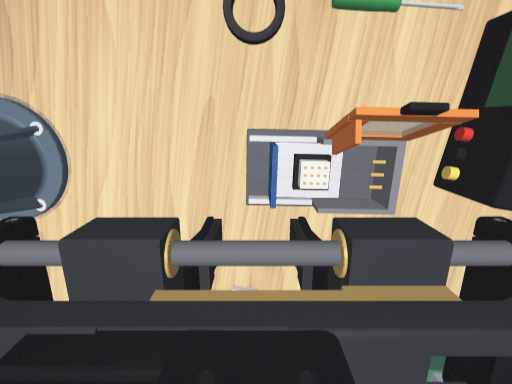

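The wrist view shows the base plate's near edge from (247,129) to (247,206), squared with the tool, and the blue plate's outer face at column 271. The guard leans outward at (400,125).

```bash
python3 - <<'E'
from h import *
np.set_printoptions(precision=3,suppress=True)
w=capture("wrist"); f=lambda u,v,z:atz(w,np.array([u,v])/[512,384],z)
a,b=f(247,129,.012),f(247,206,.012); d=a-b
yaw=np.arctan2(-d[0],d[1]); R=Ro.from_euler("z",yaw).as_matrix()
o=(a+b)/2+R@[.16,0,0]; o[2]=0
print(a,b,np.linalg.norm(d),"yaw",yaw,"org",o)
for y in(yaw,.15):
  R=Ro.from_euler("z",y).as_matrix()
  for n,X in dict(face=[.443,.06,.055],hinge=[.561,.134,.078],edge=[.571,.163,.185],stop=[.615,.081,.045],face_row=f(270,175,.05)).items(): print(n,R.T@(np.array(X)-o))
R=Ro.from_euler("z",.152).as_matrix()
o=np.array([.565,.077,0])
t=o+R@[-.178,0,.04]; print("target",t); go(t,down(.152))
E
```

```text
[0.401 0.116 0.012] [ 0.419 -0.013  0.012] 0.13048586437584658 yaw 0.1418667412662798 org [0.568 0.074 0.   ]
face [-0.126  0.003  0.055]
hinge [0.001 0.06  0.078]
edge [0.015 0.087 0.185]
stop [ 0.047 -0.     0.045]
face_row [-0.123 -0.003  0.05 ]
face [-0.126  0.004  0.055]
hinge [0.002 0.06  0.078]
edge [0.016 0.087 0.185]
stop [ 0.047 -0.     0.045]
face_row [-0.123 -0.002  0.05 ]
target [0.389 0.05  0.04 ]
shift units [-0.26 -1.14  8.68]
turn units [-0. -0. -0.]
```

>>> move_arm(
  increments=[
    [[-0.1,-0.4,0.6],[0,0,0],0.5],
    [[-0.1,-0.4,0.8],[0,0,0],0.5],
    [[-0.06,-0.34,0.8],[0,0,0],0.5],
    [[0,0,0.9],[0,0,0],0.5],
    [[0,0,0.9],[0,0,0],0.5],
    [[0,0,0.9],[0,0,0],0.5],
    [[0,0,0.9],[0,0,0],0.5],
    [[0,0,0.9],[0,0,0],0.5],
    [[0,0,0.8],[0,0,0],0.5],
    [[0,0,0.7],[0,0,0],0.5],
    [[0,0,0.48],[0,0,0],0.5],
    [[0,0,0],[0,0,0],0.5],
    [[0,0,0],[0,0,0],0.5],
  ],
)

```text
time_s: 6.23
position: [0.3889, 0.0499, 0.0397]
tcp_rot: [[-0.151, 0.989, -0.002], [0.989, 0.151, 0.0], [0.001, -0.002, -1.0]]
force: [-0.1, 0.1, 0.3]
opening: 0.5
grasp_force: 0.0
```

```bash
python3 - <<'E'
from h import *
w=capture("wrist"); p=capture("scene"); s=capture("side")
a=cv2.resize(p["img"][150:220,205:305],None,fx=4,fy=4,interpolation=cv2.INTER_CUBIC)
b=cv2.resize(w["img"],(400,300))
c=np.zeros((300,800,3),np.uint8); c[:280,:400]=a; c[:,400:]=b
cv2.imwrite("pics/c.png",c[:,:,::-1])
E
```

```text
(no output)
```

View pics/c.png

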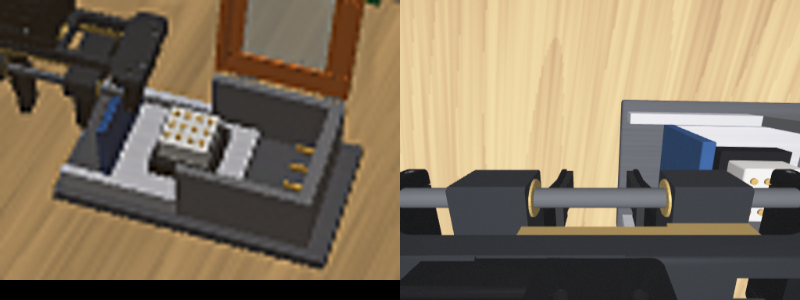

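The fingers stand behind the blue plate at left (110,120), clear of it. I'll push now.

>>> move_arm(
  increments=[
    [[0,0.15,0],[0,0,0],0.5],
    [[0,0.15,0],[0,0,0],0.5],
    [[0,0.15,0],[0,0,0],0.5],
    [[0,0.15,0],[0,0,0],0.5],
    [[0,0.15,0],[0,0,0],0.5],
    [[0,0.15,0],[0,0,0],0.5],
    [[0,0.15,0],[0,0,0],0.5],
    [[0,0.15,0],[0,0,0],0.5],
    [[0,0.15,0],[0,0,0],0.5],
    [[0,0.15,0],[0,0,0],0.5],
    [[0,0.15,0],[0,0,0],0.5],
    [[0,0.15,0],[0,0,0],0.5],
    [[0,0.15,0],[0,0,0],0.5],
    [[0,0.15,0],[0,0,0],0.5],
    [[0,0,0],[0,0,0],0.5],
  ],
)

```text
time_s: 7.63
position: [0.421, 0.0575, 0.0418]
tcp_rot: [[-0.154, 0.986, -0.06], [0.988, 0.154, -0.001], [0.008, -0.059, -0.998]]
force: [-50.7, -40.7, 58.8]
opening: 0.406
grasp_force: 34.7
```

>>> move_arm(
  increments=[
    [[0,0.08,0],[0,0,0],0.5],
    [[0,0.08,0],[0,0,0],0.5],
    [[0,0.08,0],[0,0,0],0.5],
    [[0,0,0],[0,0,0],0.5],
  ],
)

```text
time_s: 7.97
position: [0.4267, 0.0583, 0.0416]
tcp_rot: [[-0.155, 0.986, -0.063], [0.988, 0.155, -0.001], [0.008, -0.062, -0.998]]
force: [-51.8, -38.1, 57.4]
opening: 0.273
grasp_force: 34.4
```

```bash
python3 - <<'E'
from h import *
p=capture("scene"); s=capture("side")
a=cv2.resize(p["img"][145:220,205:305],(400,300),interpolation=cv2.INTER_CUBIC)
b=cv2.resize(s["img"][135:247,170:320],(400,300),interpolation=cv2.INTER_CUBIC)
cv2.imwrite("pics/d.png",np.hstack([a,b])[:,:,::-1]); print(read_state()["force"],read_state()["moment"],np.round(read_state()["tau"],1))
E
```

```text
[-50.41124518 -39.1144971   56.74368024] [-5.29293329  5.91431394 -0.56458553] [ 14.8 -19.3 -29.7   5.2 -11.4  -0.9]
```

View pics/d.png

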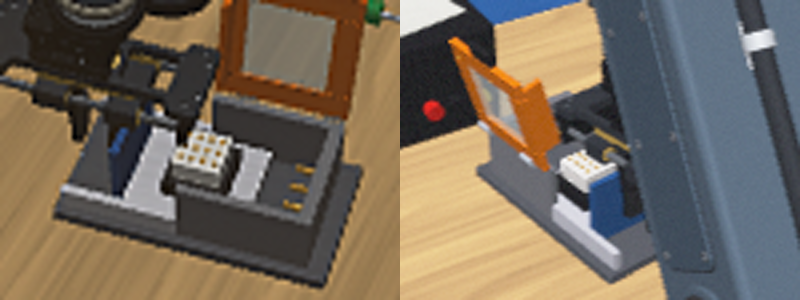

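The gripper body's front end has run into the guard's skirt, at left picture (215,60). I'll back off and look.

>>> move_arm(
  increments=[
    [[0,-0.5,0],[0,0,0],0.5],
    [[0,-0.6,0],[0,0,0],0.5],
    [[0,-0.6,0],[0,0,0],0.5],
    [[0,-0.5,0],[0,0,0],0.5],
    [[0,0,0],[0,0,0],0.5],
  ],
)

```text
time_s: 8.48
position: [0.3891, 0.0509, 0.0403]
tcp_rot: [[-0.15, 0.989, -0.006], [0.989, 0.15, 0.001], [0.002, -0.006, -1.0]]
force: [-0.5, 0.2, 0.6]
opening: 0.497
grasp_force: 0.0
```

```bash
python3 - <<'E'
from h import *
np.set_printoptions(precision=3,suppress=True)
w=capture("wrist"); p=capture("scene"); s=capture("side")
a=cv2.resize(p["img"][130:220,195:305],(400,327),interpolation=cv2.INTER_CUBIC)
b=cv2.resize(w["img"],(400,327))
cv2.imwrite("pics/e.png",np.hstack([a,b])[:,:,::-1])
st=read_state(); print(st["force"],st["position"]);print(np.array(st["tcp_rot"]))
R=Ro.from_euler("z",.152).as_matrix(); o=np.array([.566,.076,0])
for l in("carrier_face","guard_hinge","guard_edge","carrier"):
    rs=[ray(q,pinpoint(q,l)[0]["xy"]) for q in(p,s) if pinpoint(q,l)]
    if len(rs)==2: x,e=tri(rs); print(l,x,R.T@(x-o),e)
E
```

```text
[-0.347 -0.853  0.656] [0.395 0.05  0.04 ]
[[-0.151  0.989  0.003]
 [ 0.989  0.151 -0.   ]
 [-0.001  0.003 -1.   ]]
carrier_face [0.464 0.06  0.053] [-0.103 -0.001  0.053] [0.006082649034863462, 0.006082649034863379]
guard_hinge [0.559 0.143 0.076] [0.003 0.067 0.076] [0.0030627321917738597, 0.0030627321917739785]
guard_edge [0.566 0.164 0.189] [0.013 0.086 0.189] [0.0025611993515240036, 0.002561199351523973]
carrier [0.51 0.07 0.02] [-0.056  0.003  0.02 ] [0.002950122161108294, 0.0029501221611082716]
```

View pics/e.png

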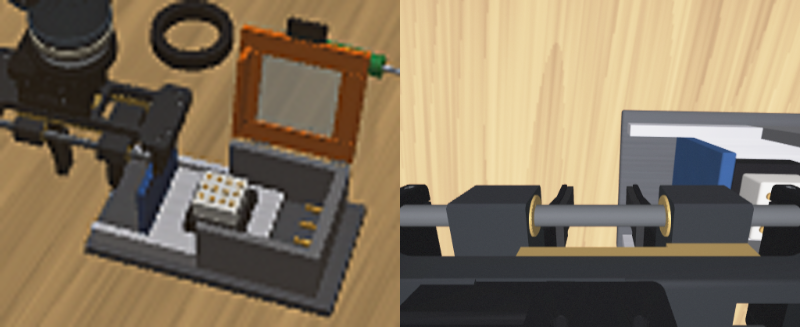

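Backed off: the carrier is partly in and sits flat, the guard has not moved, and the body's front end (170,110) lines up with the skirt. I'll shift 27 mm to the right so the body passes inside the guard, and push in small steps watching the force.

>>> move_arm(
  increments=[
    [[-0.3,0,0],[0,0,0],0.5],
    [[-0.3,0,0],[0,0,0],0.5],
    [[-0.3,0,0],[0,0,0],0.5],
    [[0,0.3,0],[0,0,0],0.5],
    [[0,0.3,0],[0,0,0],0.5],
    [[0,0.15,0],[0,0,0],0.5],
    [[0,0.1,0],[0,0,0],0.5],
    [[0,0,0],[0,0,0],0.5],
  ],
)

```text
time_s: 10.1
position: [0.4229, 0.0279, 0.0401]
tcp_rot: [[-0.152, 0.988, -0.0], [0.988, 0.152, -0.0], [-0.0, -0.0, -1.0]]
force: [0.5, 0.7, 0.5]
opening: 0.496
grasp_force: 0.0
```

>>> move_arm(
  increments=[
    [[0,0.12,0],[0,0,0],0.5],
    [[0,0.12,0],[0,0,0],0.5],
    [[0,0,0],[0,0,0],0.5],
  ],
)

```text
time_s: 10.35
position: [0.4231, 0.0289, 0.0402]
tcp_rot: [[-0.151, 0.988, -0.013], [0.988, 0.151, 0.001], [0.003, -0.013, -1.0]]
force: [-11.4, -11.7, 8.2]
opening: 0.499
grasp_force: 7.3
```

>>> move_arm(
  increments=[
    [[0,0.1,0],[0,0,0],0.5],
    [[0,0,0],[0,0,0],0.5],
    [[0,0,0],[0,0,0],0.5],
  ],
)

```text
time_s: 10.6
position: [0.4229, 0.0291, 0.0402]
tcp_rot: [[-0.151, 0.988, -0.019], [0.989, 0.151, 0.001], [0.004, -0.018, -1.0]]
force: [-16.7, -17.0, 13.0]
opening: 0.495
grasp_force: 10.8
```

```bash
python3 - <<'E'
from h import *
np.set_printoptions(precision=3,suppress=True)
w=capture("wrist"); p=capture("scene"); s=capture("side")
st=read_state(); F=np.array(st["force"]);M=np.array(st["moment"]);r=np.cross(F,M)/(F@F)
R=Ro.from_euler("z",.152).as_matrix(); o=np.array([.566,.076,0])
print(st["time_s"],F,M,F@M,st["opening"],"fixture tcp",R.T@(np.array(st["position"])-o),"F fix",R.T@F)
for z in(-.2,-.15,-.1,-.05,0,.05): print(R.T@(r+F*(z-r[2])/F[2]))
for l in("carrier_face","guard_edge","carrier"):
    for n,q in zip("psw",(p,s,w)):
        for k in pinpoint(q,l)[:1]: print(l,n,np.array(k["xy"])*[512,384],k["confidence"])
a=cv2.resize(p["img"][140:220,200:300],(400,320),interpolation=cv2.INTER_CUBIC)
b=cv2.resize(s["img"][130:250,170:320],(400,320),interpolation=cv2.INTER_CUBIC)
cv2.imwrite("pics/f.png",np.vstack([np.hstack([a,b]),np.hstack([cv2.resize(w["img"][120:320,180:512],(450,271)),np.zeros((271,350,3),np.uint8)])])[:,:,::-1])
E
```

```text
10.75 [-16.914 -17.213  13.001] [-2.244  1.754 -0.534] 0.8276098543767896 0.49740679417184125 fixture tcp [-0.148 -0.025  0.04 ] F fix [-19.325 -14.454  13.001]
[ 0.137  0.074 -0.2  ]
[ 0.062  0.018 -0.15 ]
[-0.012 -0.037 -0.1  ]
[-0.086 -0.093 -0.05 ]
[-0.161 -0.149  0.   ]
[-0.235 -0.204  0.05 ]
carrier_face p [239.411 181.786] 0.7
carrier_face s [256.922 207.283] 0.72
carrier_face w [320.512 195.61 ] 0.91
guard_edge p [280.986 139.699] 0.68
guard_edge s [201.523 156.096] 0.83
guard_edge w [397.722 180.096] 0.49
carrier p [256.307 189.389] 0.79
carrier s [242.688 212.083] 0.63
carrier w [396.083 185.088] 0.75
```

View pics/f.png

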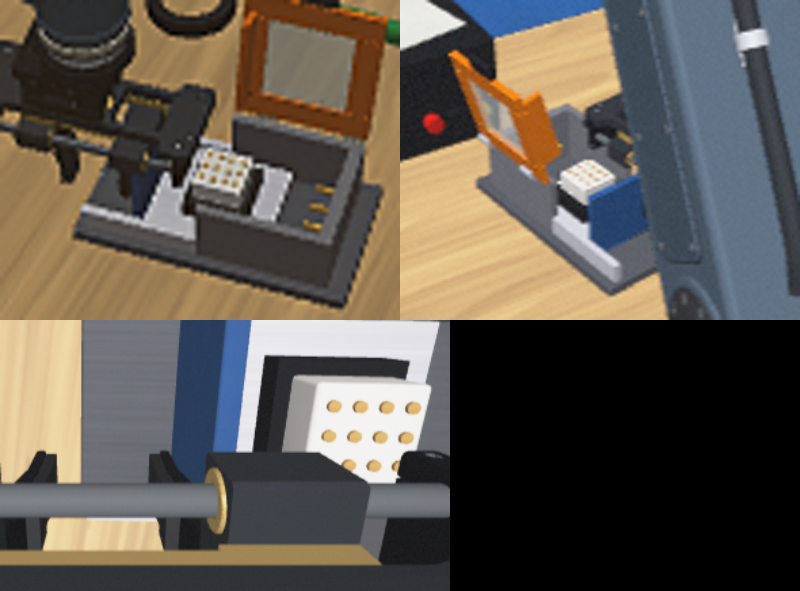

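The finger touches only the blue plate, at lower picture (175,450). The force leans sideways and down, so the arm's compliance together with friction is wedging the carrier against the base and rail. I'll ease those components off.

>>> move_arm(
  increments=[
    [[0,0,-0.1],[0,0,0],0.5],
    [[0,0,0],[0,0,0],0.5],
    [[0,0,0],[0,0,0],0.5],
  ],
)

```text
time_s: 11.45
position: [0.4281, 0.0296, 0.043]
tcp_rot: [[-0.151, 0.989, -0.009], [0.989, 0.151, 0.001], [0.002, -0.008, -1.0]]
force: [-6.7, -5.7, 1.7]
opening: 0.497
grasp_force: 3.7
```

>>> move_arm(
  increments=[
    [[-0.1,0,0],[0,0,0],0.5],
    [[0,0,0],[0,0,0],0.5],
    [[0,0,0],[0,0,0],0.5],
  ],
)

```text
time_s: 11.7
position: [0.4303, 0.0266, 0.0429]
tcp_rot: [[-0.151, 0.988, -0.005], [0.988, 0.151, 0.001], [0.001, -0.005, -1.0]]
force: [-5.8, -3.7, 2.2]
opening: 0.495
grasp_force: 3.1
```

>>> move_arm(
  increments=[
    [[-0.01,0.1,-0.01],[0,0,0],0.5],
    [[-0.01,0.1,-0.01],[0,0,0],0.5],
    [[0,0.1,0],[0,0,0],0.5],
    [[0,0.1,0],[0,0,0],0.5],
    [[0,0,0],[0,0,0],0.5],
  ],
)

```text
time_s: 12.12
position: [0.4428, 0.0281, 0.0434]
tcp_rot: [[-0.152, 0.988, -0.005], [0.988, 0.152, 0.001], [0.002, -0.005, -1.0]]
force: [-5.1, -0.3, 0.5]
opening: 0.501
grasp_force: 2.1
```

>>> move_arm(
  increments=[
    [[0,0.1,0],[0,0,0],0.5],
    [[0,0.1,0],[0,0,0],0.5],
    [[0,0.1,0],[0,0,0],0.5],
    [[0,0.1,0],[0,0,0],0.5],
    [[0,0.1,0],[0,0,0],0.5],
    [[0,0.1,0],[0,0,0],0.5],
    [[0,0,0],[0,0,0],0.5],
  ],
)

```text
time_s: 12.7
position: [0.4614, 0.0306, 0.0434]
tcp_rot: [[-0.152, 0.988, -0.003], [0.988, 0.152, 0.0], [0.001, -0.003, -1.0]]
force: [-4.3, -1.3, -1.4]
opening: 0.501
grasp_force: 2.0
```

>>> move_arm(
  increments=[
    [[0,0.08,0],[0,0,0],0.5],
    [[0,0.08,0],[0,0,0],0.5],
    [[0,0,0],[0,0,0],0.5],
  ],
)

```text
time_s: 12.95
position: [0.4661, 0.0313, 0.0435]
tcp_rot: [[-0.151, 0.988, -0.003], [0.988, 0.151, 0.0], [0.001, -0.003, -1.0]]
force: [-4.5, -1.7, -0.2]
opening: 0.501
grasp_force: 2.1
```

>>> move_arm(
  increments=[
    [[0,0.06,0],[0,0,0],0.5],
    [[0,0.06,0],[0,0,0],0.5],
    [[0,0,0],[0,0,0],0.5],
  ],
)

```text
time_s: 13.2
position: [0.4696, 0.0317, 0.0435]
tcp_rot: [[-0.151, 0.988, -0.003], [0.988, 0.151, 0.0], [0.001, -0.003, -1.0]]
force: [-4.1, -0.9, 0.5]
opening: 0.501
grasp_force: 2.3
```

>>> move_arm(
  increments=[
    [[0,0.06,0],[0,0,0],0.5],
    [[0,0,0],[0,0,0],0.5],
  ],
)

```text
time_s: 13.37
position: [0.4714, 0.032, 0.0435]
tcp_rot: [[-0.151, 0.988, -0.003], [0.988, 0.151, 0.0], [0.001, -0.003, -1.0]]
force: [-4.6, -2.9, -0.2]
opening: 0.502
grasp_force: 2.3
```

>>> move_arm(
  increments=[
    [[0,0.06,0],[0,0,0],0.5],
    [[0,0,0],[0,0,0],0.5],
  ],
)

```text
time_s: 13.53
position: [0.4713, 0.0323, 0.0434]
tcp_rot: [[-0.152, 0.988, -0.007], [0.988, 0.152, 0.001], [0.002, -0.007, -1.0]]
force: [-7.1, -3.6, 2.8]
opening: 0.5
grasp_force: 4.1
```

>>> move_arm(
  increments=[
    [[-0.03,0.1,-0.03],[0,0,0],0.5],
    [[-0.02,0.08,-0.02],[0,0,0],0.5],
    [[0,0,0],[0,0,0],0.5],
    [[0,0,0],[0,0,0],0.5],
  ],
)

```text
time_s: 13.87
position: [0.4717, 0.0324, 0.0445]
tcp_rot: [[-0.152, 0.988, -0.017], [0.988, 0.152, 0.002], [0.004, -0.017, -1.0]]
force: [-14.5, -3.9, 5.4]
opening: 0.5
grasp_force: 8.0
```

The carrier is at the hard stop: finger position says the face is at -63.7 and the force is rising. I'll retreat and lift.

>>> move_arm(
  increments=[
    [[0,-0.3,0],[0,0,0],0.5],
    [[0,-0.4,0],[0,0,0],0.5],
    [[0,-0.3,0],[0,0,0],0.5],
    [[0,0,-0.8],[0,0,0],1],
    [[0,0,-1],[0,0,0],1],
    [[0,0,-1],[0,0,0],1],
    [[0,0,-1],[0,0,0],1],
    [[0,0,-1],[0,0,0],1],
    [[0,0,-1],[0,0,0],1],
    [[0,0,-1],[0,0,0],1],
    [[0,0,-0.6],[0,0,0],1],
    [[0,0,0],[0,0,0],1],
  ],
)

```text
time_s: 14.87
position: [0.4544, 0.0264, 0.2718]
tcp_rot: [[-0.151, 0.988, 0.013], [0.989, 0.151, -0.002], [-0.004, 0.013, -1.0]]
force: [-0.3, -0.5, 0.0]
opening: 0.012
grasp_force: 0.0
```

```bash
python3 - <<'E'
from h import *
np.set_printoptions(precision=3,suppress=True)
w=capture("wrist"); p=capture("scene"); s=capture("side"); P=(w,p,s)
R=Ro.from_euler("z",.152).as_matrix(); o=np.array([.566,.076,0])
for l in("carrier_face","carrier","guard_hinge","guard_edge","stop_wall"):
    rs=[]
    for q in P:
        k=pinpoint(q,l)
        if k and k[0]["confidence"]>.5: rs.append(ray(q,k[0]["xy"]))
    if len(rs)>1: x,e=tri(rs); print(l,len(rs),R.T@(x-o),np.round(e,4))
st=read_state();print(st["position"],st["opening"],st["time_s"])
for f in([.0085,.118,.27],[.0085,.118,.165]): go(o+R@f,down(.152))
cv2.imwrite("pics/g.png",np.hstack([cv2.resize(w["img"],(400,300)),cv2.resize(p["img"][140:220,200:307],(400,300),interpolation=cv2.INTER_CUBIC)])[:,:,::-1])
E
```

```text
carrier_face 3 [-0.058 -0.005  0.052] [0.004 0.006 0.006]
carrier 3 [-0.006  0.007  0.014] [0.007 0.004 0.008]
guard_hinge 3 [0.009 0.061 0.075] [0.004 0.007 0.007]
guard_edge 3 [0.014 0.09  0.194] [0.004 0.001 0.003]
stop_wall 3 [ 0.055 -0.006  0.04 ] [0.002 0.001 0.003]
[0.451 0.027 0.267] 0.005005697868750304 15.7667
shift units [ 4.97  4.33 -0.09]
turn units [ 0. -0. -0.]
shift units [4.97 4.33 3.41]
turn units [ 0. -0. -0.]
```

View pics/g.png

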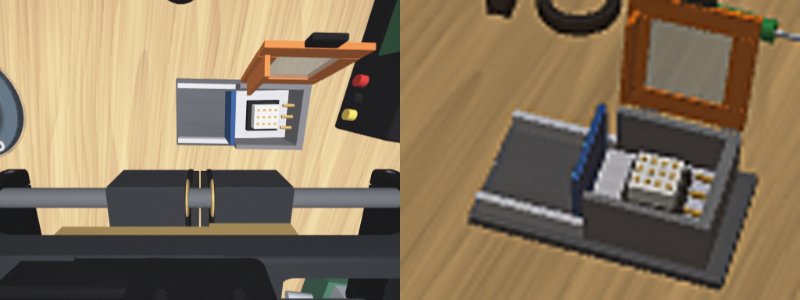

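The carrier is home: blue plate at the chamber mouth (235,115), connector against the pins. Next I go over to the outside of the guard.

>>> move_arm(
  increments=[
    [[0.5,0.45,0],[0,0,0],1],
    [[0.7,0.6,0],[0,0,0],1],
    [[0.8,0.7,0],[0,0,0],1],
    [[0.8,0.7,0],[0,0,0],1],
    [[0.8,0.7,0],[0,0,0],1],
    [[0.8,0.6,0],[0,0,0],1],
    [[0.7,0.58,0],[0,0,0],1],
    [[0,0,0],[0,0,0],1],
    [[0,0,0.7],[0,0,0],1],
    [[0,0,0.8],[0,0,0],1],
    [[0,0,0.8],[0,0,0],1],
    [[0,0,0.7],[0,0,0],1],
    [[0,0,0.4],[0,0,0],1],
    [[0,0,0],[0,0,0],1],
  ],
)

```text
time_s: 16.93
position: [0.5532, 0.1966, 0.1622]
tcp_rot: [[-0.151, 0.989, -0.007], [0.989, 0.151, -0.001], [-0.0, -0.007, -1.0]]
force: [-0.5, -0.1, -0.0]
opening: 0.006
grasp_force: 0.0
```

```bash
python3 - <<'E'
from h import *
np.set_printoptions(precision=3,suppress=True)
R=Ro.from_euler("z",.152).as_matrix(); o=np.array([.566,.076,0]); st=read_state()
q=R.T@(np.array(st["position"])-o); print(q,st["force"])
for t in(90,75,60,45,30,15,0):
    c,s=np.cos(np.radians(t)),np.sin(np.radians(t)); n=np.array([59-92*c+4*s+9.5,79+92*s+4*c]); 
    print(t,n,"dx,dz units",(n-q[1:]*1000)/30*[1,-1]); q[1:]=n/1000
E
```

```text
[0.006 0.121 0.162] [-0.509 -0.084 -0.021]
90 [ 72.5 171. ] dx,dz units [-1.623 -0.295]
75 [ 48.552 168.9  ] dx,dz units [-0.798  0.07 ]
60 [ 25.964 160.674] dx,dz units [-0.753  0.274]
45 [  6.275 146.882] dx,dz units [-0.656  0.46 ]
30 [ -9.174 128.464] dx,dz units [-0.515  0.614]
15 [-19.33  106.675] dx,dz units [-0.339  0.726]
0 [-23.5  83. ] dx,dz units [-0.139  0.789]
```

>>> move_arm(
  increments=[
    [[-0.2,0,-0.04],[0,0,0],1],
    [[-0.2,0,-0.04],[0,0,0],1],
    [[-0.2,0,-0.04],[0,0,0],1],
    [[-0.2,0,-0.04],[0,0,0],1],
    [[-0.2,0,-0.04],[0,0,0],1],
    [[-0.2,0,-0.04],[0,0,0],1],
    [[0,0,0],[0,0,0],1],
  ],
)

```text
time_s: 17.52
position: [0.5621, 0.1607, 0.1734]
tcp_rot: [[-0.15, 0.989, 0.002], [0.989, 0.15, -0.001], [-0.001, 0.002, -1.0]]
force: [0.4, -0.7, -0.1]
opening: 0.006
grasp_force: 0.0
```

>>> move_arm(
  increments=[
    [[-0.2,0,-0.03],[0,0,0],1],
    [[-0.22,0,-0.02],[0,0,0],1],
    [[-0.2,0,0.01],[0,0,0],1],
    [[-0.2,0,0.02],[0,0,0],1],
    [[-0.2,0,0.02],[0,0,0],1],
    [[-0.2,0,0.02],[0,0,0],1],
    [[0,0,0],[0,0,0],1],
  ],
)

```text
time_s: 18.1
position: [0.5668, 0.1245, 0.1713]
tcp_rot: [[-0.15, 0.989, -0.001], [0.989, 0.15, -0.001], [-0.001, -0.001, -1.0]]
force: [0.8, 0.5, -0.4]
opening: 0.007
grasp_force: 0.1
```

```bash
python3 - <<'E'
from h import *
np.set_printoptions(precision=3,suppress=True)
R=Ro.from_euler("z",.152).as_matrix(); o=np.array([.566,.076,0])
p=capture("scene"); s=capture("side");w=capture("wrist")
for l in("guard_edge","guard_hinge"):
    rs=[ray(q,pinpoint(q,l)[0]["xy"]) for q in(p,s) if pinpoint(q,l)]
    if len(rs)>1: x,e=tri(rs); print(l,R.T@(x-o),e)
print(read_state()["force"])
cv2.imwrite("pics/i.png",np.hstack([cv2.resize(s["img"][120:240,150:300],(400,320)),cv2.resize(p["img"][110:220,200:307],(400,320),interpolation=cv2.INTER_CUBIC)])[:,:,::-1])
E
```

```text
guard_edge [0.016 0.027 0.192] [0.0031356881105294152, 0.0031356881105294846]
guard_hinge [0.006 0.067 0.073] [0.004482130256350785, 0.004482130256350895]
[-0.594  0.496  0.278]
```

View pics/i.png

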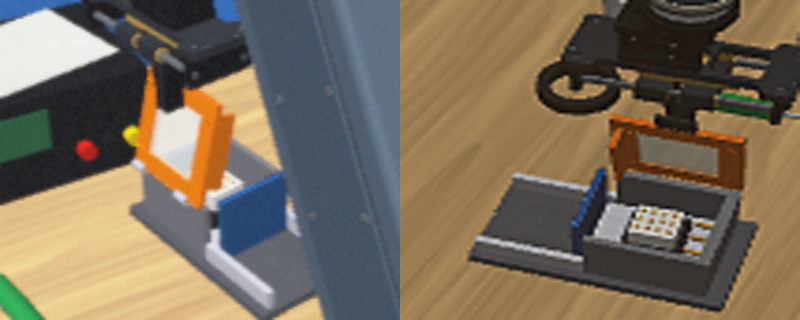

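The guard is following, now about 72°, with the finger on its outer face at side view (165,100). I'll carry on round the arc.

>>> move_arm(
  increments=[
    [[-0.25,0,0.06],[0,0,0],1],
    [[-0.25,0,0.09],[0,0,0],1],
    [[-0.25,0,0.12],[0,0,0],1],
    [[-0.22,0,0.14],[0,0,0],1],
    [[-0.22,0,0.16],[0,0,0],1],
    [[-0.22,0,0.17],[0,0,0],1],
    [[-0.18,0,0.19],[0,0,0],1],
    [[-0.17,0,0.2],[0,0,0],1],
    [[-0.16,0,0.22],[0,0,0],1],
    [[0,0,0],[0,0,0],1],
  ],
)

```text
time_s: 19.48
position: [0.5752, 0.0678, 0.1297]
tcp_rot: [[-0.15, 0.989, -0.002], [0.989, 0.15, -0.0], [-0.0, -0.002, -1.0]]
force: [0.2, -0.0, -0.7]
opening: 0.008
grasp_force: 0.0
```

>>> move_arm(
  increments=[
    [[-0.13,0,0.23],[0,0,0],1],
    [[-0.11,0,0.24],[0,0,0],1],
    [[-0.1,0,0.25],[0,0,0],1],
    [[-0.06,0,0.24],[0,0,0],1],
    [[-0.05,0,0.2],[0,0,0],1],
    [[-0.03,0,0.18],[0,0,0],1],
    [[0,0,0],[0,0,0],1],
  ],
)

```text
time_s: 20.07
position: [0.5771, 0.0547, 0.0897]
tcp_rot: [[-0.15, 0.989, -0.002], [0.989, 0.15, 0.0], [0.001, -0.002, -1.0]]
force: [0.6, -0.2, 0.2]
opening: 0.006
grasp_force: 0.0
```

Now the last press, down to about z 83 mm, with force checks.

>>> move_arm(
  increments=[
    [[0,0,0.1],[0,0,0],1],
    [[0,0,0.08],[0,0,0],1],
    [[0,0,0],[0,0,0],1],
  ],
)

```text
time_s: 20.32
position: [0.5775, 0.0549, 0.0854]
tcp_rot: [[-0.151, 0.989, -0.0], [0.989, 0.151, 0.0], [0.0, -0.0, -1.0]]
force: [-0.9, -0.0, -0.5]
opening: 0.003
grasp_force: 0.0
```

>>> move_arm(
  increments=[
    [[0,0,0.07],[0,0,0],1],
    [[0,0,0],[0,0,0],1],
    [[0,0,0],[0,0,0],1],
  ],
)

```text
time_s: 20.57
position: [0.5777, 0.0549, 0.0836]
tcp_rot: [[-0.151, 0.989, 0.0], [0.989, 0.151, 0.0], [0.0, 0.0, -1.0]]
force: [-0.1, 0.9, 0.6]
opening: 0.008
grasp_force: 0.0
```

>>> move_arm(
  increments=[
    [[0,0,0.05],[0,0,0],1],
    [[0,0,0.05],[0,0,0],1],
    [[0,0,0],[0,0,0],1],
    [[0,0,0],[0,0,0],1],
  ],
)

```text
time_s: 20.9
position: [0.5778, 0.0548, 0.0818]
tcp_rot: [[-0.151, 0.989, 0.001], [0.989, 0.151, 0.0], [-0.0, 0.001, -1.0]]
force: [-3.2, -0.2, 8.7]
opening: 0.008
grasp_force: 4.0
```

```bash
python3 - <<'E'
from h import *
np.set_printoptions(precision=3,suppress=True)
R=Ro.from_euler("z",.152).as_matrix(); o=np.array([.566,.076,0])
p=capture("scene"); s=capture("side")
for l in("guard_edge","guard_hinge","carrier_face"):
    rs=[ray(q,pinpoint(q,l)[0]["xy"]) for q in(p,s) if pinpoint(q,l)]
    if len(rs)>1: x,e=tri(rs); print(l,R.T@(x-o),e)
st=read_state();print(st["force"],R.T@(np.array(st["position"])-o))
E
```

```text
guard_edge [ 0.015 -0.064  0.076] [0.0011290102375048658, 0.0011290102375048849]
guard_hinge [0.008 0.063 0.074] [0.0044743033564595604, 0.004474303356459404]
carrier_face [-0.071 -0.004  0.056] [0.0030631780021524143, 0.0030631780021524303]
[-2.217  0.895  9.201] [ 0.008 -0.023  0.082]
```

The guard is shut: free edge measured at z 76 mm, with 9 N pressing on it. On to the green button.

>>> move_arm(
  increments=[
    [[0,0,-0.4],[0,0,0],1],
    [[0,0,-0.8],[0,0,0],1],
    [[0,0,-0.9],[0,0,0],1],
    [[0,0,-0.9],[0,0,0],1],
    [[0,0,-0.9],[0,0,0],1],
    [[-0.6,0,0],[0,0,0],1],
    [[-0.9,-0.05,0],[0,0,0],1],
    [[-0.9,-0.05,0],[0,0,0],1],
    [[-0.9,-0.05,0],[0,0,0],1],
    [[-0.9,-0.05,0],[0,0,0],1],
    [[-0.9,-0.05,0],[0,0,0],1],
    [[-0.9,-0.05,0],[0,0,0],1],
    [[-0.9,-0.05,0],[0,0,0],1],
    [[-0.9,-0.05,0],[0,0,0],1],
    [[-0.8,-0.05,0],[0,0,0],1],
    [[0,0,0],[0,0,0],1],
  ],
)

```text
time_s: 22.93
position: [0.604, -0.2076, 0.1975]
tcp_rot: [[-0.147, 0.989, 0.002], [0.989, 0.147, -0.003], [-0.004, 0.002, -1.0]]
force: [0.3, -0.2, -0.3]
opening: 0.006
grasp_force: 0.0
```

```bash
python3 - <<'E'
from h import *
np.set_printoptions(precision=3,suppress=True)
w=capture("wrist");p=capture("scene")
st=read_state();print(st["position"],st["time_s"])
for n,q in(("w",w),("p",p)):
    for k in pinpoint(q,"start_top")[:3]:
        u=(np.array(k["xy"])*[512,384]).astype(int); print(n,u,k["confidence"],atz(q,k["xy"],.067),q["img"][u[1].clip(0,383),u[0].clip(0,511)])
s=capture("side"); R=Ro.from_euler("z",.152).as_matrix(); o=np.array([.566,.076,0])
for l in("guard_edge","carrier_face"):
    rs=[ray(q,pinpoint(q,l)[0]["xy"]) for q in(p,s) if pinpoint(q,l)]
    if len(rs)>1: x,e=tri(rs); print(l,R.T@(x-o),e)
    else: print(l,len(rs))
hs=cv2.cvtColor(w["img"],cv2.COLOR_RGB2HSV); m=cv2.inRange(hs,(50,130,40),(75,255,255)); n,_,S,C=cv2.connectedComponentsWithStats(m)
for i in range(1,n):
    if S[i,4]>150: print("green blob w",S[i],C[i],atz(w,C[i]/[512,384],.067))
go([.609,-.328,.08])
E
```

```text
[ 0.603 -0.203  0.197] 23.0333
p [173 317] 0.71 [ 0.522 -0.441  0.067] [ 54 121  63]
p [220 294] 0.68 [ 0.607 -0.33   0.067] [ 59 124  66]
guard_edge [-0.066 -0.224  0.038] [0.17667361700807727, 0.17667361700807738]
carrier_face [-0.062 -0.008  0.049] [0.0007577031362436489, 0.0007577031362437044]
shift units [-4.18 -0.45  3.92]
```

>>> move_arm(
  increments=[
    [[-0.7,-0.1,0],[0,0,0],1],
    [[-0.8,-0.1,0],[0,0,0],1],
    [[-0.8,-0.1,0],[0,0,0],1],
    [[-0.8,-0.1,0.4],[0,0,0],1],
    [[-0.7,-0.05,0.6],[0,0,0],1],
    [[-0.38,0,0.8],[0,0,0],1],
    [[0,0,0.8],[0,0,0],1],
    [[0,0,0.5],[0,0,0],1],
    [[0,0,0],[0,0,0],1],
  ],
)

```text
time_s: 24.33
position: [0.6062, -0.327, 0.1002]
tcp_rot: [[-0.15, 0.989, -0.007], [0.989, 0.15, 0.005], [0.006, -0.006, -1.0]]
force: [-0.2, 0.7, 0.2]
opening: 0.006
grasp_force: 0.0
```

```bash
python3 - <<'E'
from h import *
np.set_printoptions(precision=3,suppress=True)
w=capture("wrist");p=capture("scene");st=read_state();print(st["position"],st["force"])
for n,q in(("w",w),("p",p)):
    for k in pinpoint(q,"start_top")[:2]: print(n,np.array(k["xy"])*[512,384],k["confidence"],atz(q,k["xy"],.067))
go([.609,-.329,.068])
E
```

```text
[ 0.609 -0.328  0.104] [ 0.831  1.066 -0.229]
w [258.816 221.683] 0.93 [ 0.61  -0.332  0.067]
p [221.491 293.798] 0.63 [ 0.607 -0.327  0.067]
p [170.803 315.994] 0.58 [ 0.514 -0.44   0.067]
shift units [ 0.   -0.03  1.27]
```

>>> move_arm(
  increments=[
    [[0,0,0.5],[0,0,0],1],
    [[0,0,0.4],[0,0,0],1],
    [[0,0,0.2],[0,0,0],1],
    [[0,0,0.05],[0,0,0],1],
    [[0,0,0.05],[0,0,0],1],
    [[0,0,0.06],[0,0,0],1],
    [[0,0,0],[0,0,0],1],
  ],
)

```text
time_s: 25.12
position: [0.6092, -0.3286, 0.0673]
tcp_rot: [[-0.151, 0.989, 0.001], [0.989, 0.151, -0.0], [-0.001, 0.001, -1.0]]
force: [-0.4, -0.7, 2.6]
opening: 0.003
grasp_force: 0.7
```

>>> move_arm(
  increments=[
    [[0,0,0.08],[0,0,0],1],
    [[0,0,0.08],[0,0,0],1],
    [[0,0,0],[0,0,0],1],
    [[0,0,0],[0,0,0],1],
  ],
)

```text
time_s: 25.45
position: [0.6093, -0.3287, 0.0627]
tcp_rot: [[-0.151, 0.989, 0.001], [0.989, 0.151, -0.001], [-0.001, 0.001, -1.0]]
force: [-0.9, 0.5, 4.5]
opening: 0.011
grasp_force: 2.0
```

>>> move_arm(
  increments=[
    [[0,0,0.08],[0,0,0],1],
    [[0,0,0.06],[0,0,0],1],
    [[0,0,0],[0,0,0],1],
    [[0,0,0],[0,0,0],1],
  ],
)

```text
time_s: 25.78
position: [0.6094, -0.3287, 0.0612]
tcp_rot: [[-0.151, 0.989, 0.001], [0.989, 0.151, -0.001], [-0.001, 0.001, -1.0]]
force: [-3.7, 3.5, 16.8]
opening: 0.005
grasp_force: 8.4
```

Bottomed out: z 61.2 mm with the force jumping to 17 N. Releasing.

>>> move_arm(
  increments=[
    [[0,0,-0.4],[0,0,0],1],
    [[0,0,-0.8],[0,0,0],1],
    [[0,0,-0.9],[0,0,0],1],
    [[0,0,-0.9],[0,0,0],1],
    [[0,0,-0.5],[0,0,0],1],
    [[0,0,0],[0,0,0],1],
    [[0,0,0],[0,0,0],1],
    [[0,0,0],[0,0,0],1],
  ],
)

```text
time_s: 26.45
position: [0.6078, -0.3276, 0.161]
tcp_rot: [[-0.151, 0.989, -0.003], [0.989, 0.151, 0.002], [0.002, -0.002, -1.0]]
force: [-0.2, 0.6, -0.8]
opening: 0.008
grasp_force: 0.0
```

```bash
python3 - <<'E'
from h import *
np.set_printoptions(precision=3,suppress=True)
p=capture("scene"); s=capture("side"); R=Ro.from_euler("z",.152).as_matrix(); o=np.array([.566,.076,0])
for l in("guard_edge","carrier_face"):
    rs=[ray(q,pinpoint(q,l)[0]["xy"]) for q in(p,s) if pinpoint(q,l)]
    if len(rs)>1: x,e=tri(rs); print(l,R.T@(x-o),e)
print(read_state()["force"],read_state()["position"])
print(hand_in())
E
```

```text
guard_edge [ 0.01  -0.054  0.08 ] [0.004871525641876096, 0.004871525641875991]
carrier_face [-0.064 -0.005  0.051] [0.0017235494571796529, 0.001723549457179609]
[ 0.745 -0.041 -0.161] [ 0.609 -0.328  0.163]
the job is handed in; nothing more can be done
None
```

The carrier is home, the guard is shut, and the green button was pressed fully and released, all handed in at about 26.5 s; however, the first carrier push jammed at about 87 N on the wrist, under the 120 N limit, and I couldn't confirm that the gripper body stayed under its own 40 N limit.

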